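# Open the filter bay of a display fryer

## Robot

A 7-joint arm with a two-finger parallel gripper is mounted at the origin on the work surface. World frame = base frame: x ahead of the robot, y to its left, z up, the work surface at z = 0. Lengths are in m, angles in degrees, forces in N, time in s.
With the tool pointing down it reaches from about 0.425 to 0.875 m from the base axis. Payload 4.7 kg.
Tool frame: the origin (TCP) lies midway between the tips of the shut fingers; the grasp point (between the pads) lies env.hold_point_z behind it (env.hold_point_z is the distance from the TCP to the grasp point, in m); z points along the fingers, y is the line along which they close (so a half turn about z gives the same grasp; the last joint's range is limited). The gripper opens to 87 mm and grips with 3 to 60 N. Pads are 19 mm wide; open, the fingers measure 117 mm over their backs; the gripper's body (75 mm by 190 mm) begins 51 mm behind the grasp point.
Start: joints at [-74.02, 18.392, -4.016, 83.108, 1.295, 78.541, -3.26], TCP at [0.17, 0.627, 0.223] pointing down, gripper open.
Joint ranges: [-163.93, 163.93], [-17.29, 119.83], [-79.2, 71.16], [3.27, 140.29], [-89.18, 269.18], [5.43, 117.66], [-154.24, 154.24]. Speed limits (degrees/s): [147.25, 147.25, 180, 180, 180, 180, 180].

## Interface

Orientations are given as a 3x3 rotation matrix whose columns are the frame's x, y, z axes.
In Python, from station import readout, imaging, workorder, env gives the robot as it stands.
- The arm moves only by the tool step_arm, never from a script. Its argument "moves" is a list of rows, each an object with "delta_rot": the turn, a rotation vector about the tool's x, y, z in degrees, a list of three; "dp": the shift along the tool's x, y, z in mm, a list of three; "jaw": the opening, from -1 (shut) to 1 (fully open). A call has 1 to 12 rows; each row shifts and turns the commanded pose from where the row before left it, along the tool's axes as they then stand; what a row does not reach is not made up. A row lasts 1/12 s, in which the tool goes at most 41.7 mm and 7.16 degrees, less where a joint would pass 70% of its speed; a pose out of reach is approached as far as the arm can. A call with a gripper value outside its range is refused whole. The fingers move at their own pace and stop on an object; "force" is the grip in N (left out, the last holds). Time passes only in rows, so rows that do not move let the fingers close. It gives the time, the measured TCP pose, the force, the opening and the grip force at its end, in the units of the state.
- readout.sense(): the state, without advancing time (a new reading comes with each control period).
- imaging.camera(name): name is "scene" or "top" or "wrist"; returns the picture (480x640x3 uint8, blue, green, red); there is no depth.
- imaging.camera_params(name): a dict with "mtx" (3x3 intrinsics, pixels), "k1" (the pictures are not rectified: a ray, as slopes to the right and down, at radius r is drawn at 1 + k1 r^2 times it, then the intrinsics apply), "rvec" (rotation vector, rad) and "tvec" (3), from world to camera coordinates, as OpenCV has them. Camera axes: x right, y down, z forward; pixel columns grow to the right and rows downward; lengths in m; the calibration is good to about 2 mm. A picture is of the moment at which its call begins: read the wrist's pose just before it. camera_params takes no time and is no camera call; for the wrist camera it gives the pose at the moment of the call.
- workorder.close_job(): hands the job in; it is judged then, once.
Trained networks look in the newest picture that a camera, given by its name, has taken for a name from the list of things; names that differ only in an ending like _2 or _b are one class to them, and where a whole thing is asked for, a point or a joint stands for the part that bears it (a point fixed in the world has none). Each returns a list of dicts, best first, with "p" (0 to 1); they miss things now and then, are a little off and sometimes report something else, mostly with a low value. They report only what shows in the picture. A call takes as long as a camera call. They do not tell look-alikes from the thing itself.
- imaging.spot_in(camera, label): "rect" ([left, top, right, bottom] in pixels, round what is visible of it).
- imaging.masks_of(camera, label): "region" (480x640 bool, what is visible of it) and "rect" ([left, top, right, bottom] in pixels, round what is visible of it).
The state is a dict: "clock": time; "joint_positions": joint angles; "qvel": joint speeds; "tau": joint torques, N m; "ee_pos": TCP position; "tcp_rot": TCP orientation; "force": force on the tool from outside, world axes, zero at the start; "ft_torque": the same for the moment, N m; "opening": finger opening in m; "gripper_force": force on a finger pad.
Only numpy, scipy, OpenCV 4.12 (cv2) and the standard library are available. Lean on these libraries where they do the work, as an engineer would, in place of code of your own. Each camera call takes 0.05 s, during which the arm holds its last target. There are 200 camera calls.

## Task

Open the filter bay on the lid of the white fryer: press the snap tab in front of the filter cover all the way down, then push the released cover off its seat until the whole cover lies flat in the rest tray on the lid. The cover is only to be slid, never lifted or tipped up, and leave the things standing around where they are.

Things in the scene. Friction and masses are not known exactly. Their poses are not given: they have to be found in the camera images.
- fryer: White table-top fryer, fixed; 240 x 340 x 140 mm (its x, y, z) with a dark flat lid deck on top (z = 140 mm). Origin: centre of its underside; x points away from its front panel of three knobs, z up, y along the lid, the way the cover is pushed. It stands level, turned up to 0.6 rad. On its line x = 0, by growing y: filter seat, snap tab, rest tray.
- seat (a point): Middle of the filter seat's floor line, 6 mm above deck, fryer y = -105 mm. Two ledges at this height carry the cover between guide walls 73 mm apart, on past the tab to y = -15 mm. Beside the seated cover, lips 60 mm apart (tops 21 mm above deck) overhang it: it cannot be lifted there, only slid in +y. End wall 15 mm high at y = -152 mm; walls past the tab 11 mm high.
- tray (a point): Centre of the rest tray's bare metal floor: 3 mm above deck, a 3 mm step below the ledges, fryer y = 49.5 mm. The floor is 100 mm wide (x) and runs from y = -15 to 114 mm; fences 12 mm above deck on both sides and the far end.
- tab (a joint): Travel of the snap tab in m: 0 standing up (locks the cover), 0.010 fully pressed down into the lid. It starts at 0 to 0.001. It takes about 5 N to move, has no return spring and stays where it is left; the cover is free from about 0.008 on.
- tab_top (a point): Centre of the tab's flat top. White block, 40 mm (fryer x) by 38 mm (y, -58 to -20 mm), right in front of the seated cover's leading edge; it moves straight down. Its top starts 17 mm above deck (157 mm above the shelf, 1 mm above the cover plate) and ends 7 mm above deck, 1 mm above the ledges.
- cover: White filter cover, loose, about 80 g: plate 70 mm (x) by 90 mm (y), top 10 mm above its origin (centre of its underside); axes along the fryer's at the start. In the fryer's frame, seated: x 0, y -105, z 146 mm, 2 mm of play; flat in the tray: z 143 mm. It is wholly in the tray from y = 30 mm on; the end fence stops it at 69 mm.
- cover_rib (a point): Middle of the top edge of the push face of the cover's thumb rib. The rib is 50 mm wide (x); its upright push face looks to -y, lies 34 mm behind the cover's origin and rises from 10 to 26 mm above it (top 172 mm above the shelf when seated, 11 mm above the lips); ahead of it the rib slopes down to the plate.
- measure: Bystander: small open metal measuring cup, 44 mm across, 35 mm high, on the deck at the far side of the rails. Origin: centre of its underside.
- puck: Bystander: black round filter stopper, 48 mm across, 24 mm high, on the deck at the near side of the rails. Origin: centre of its underside.
- jar: Bystander: glass jar, 70 mm across, 110 mm high, left of the fryer. Origin: centre of its underside.
- mug: Bystander: white mug, 80 mm across, 90 mm high, left of the fryer. Origin: centre of its underside.
- canister: Bystander: metal canister, 80 mm across, 130 mm high, left of the fryer. Origin: centre of its underside.
- bowl: Bystander: white bowl, 140 mm across, 60 mm high, right of the fryer. Origin: centre of its underside.
- ticket: Bystander: clear price-card stand, 90 mm wide, 80 mm high, right of the fryer. Origin: centre of its underside.
Mind the look-alikes: they are no part of the job. What is meant by the cover is not green or orange, and is the larger of those in its own colour.

How it is judged (in metres and radians):
On the way, in this order (a step that is already met when the one before it is completed fails the run):
1. the tab is pressed in while the cover is still on its seat (value of joint tab above 0.008 m and y of cover in the frame of fryer below -0.095 m), for 0.1 s.
2. the cover has been pushed off its seat into the tray (y of cover in the frame of fryer above 0.029 m and z of cover in the frame of fryer below 0.1448 m), for 0.2 s.
At the end, for the whole second after the job is handed in: The tab is pressed in (joint above 0.008 m) and the cover lies at rest and flat (within 0.03 rad) on the floor of the rest tray, its origin between y = 29 and 75 mm and within 25 mm of x = 0 in the fryer's frame, no more than 144.8 mm above the fryer's origin (all of step 2 and value of joint tab above 0.008 m and y of cover in the frame of fryer below 0.075 m and x of cover in the frame of fryer between -0.025 and 0.025 m and z of cover in the frame of fryer above 0.1405 m and angle between cover's own z axis and vertical below 0.03 rad and linear speed of cover below 0.01 m/s); the robot touches nothing.
It fails at once if the cover is lifted (more than 12 mm above its seated height) or tipped (more than 0.3 rad) (z of cover in the frame of fryer above 0.158 m or angle between cover's own z axis and vertical above 0.3 rad).
It fails at once if a bystander is moved by more than 30 mm (distance of any of measure, puck, jar, mug, canister, bowl, ticket from where it was at the start of the episode above 0.03 m).
It also fails if it takes over 45 s, if anything falls off the work surface, if the arm or the gripper's body presses on something with over 40 N, if the wrist force passes 120 N, or if a joint passes its speed limit or range.

## Working session

There is one attempt and no reset: what is moved stays moved. The work goes in short steps, Python scripts to look and compute and a tool call to move; the robot and the scene stay as the last step left them, time stands still between calls to the robot, and variables do not carry over. Pictures are saved under pics/ and viewed, at most 10 in all, crops included, and the job is handed in when it is done.

Besides the shell and the picture viewer there is one more tool, called after "Request:" as name(argument=value, ...), one argument or row to a line, values as JSON. step_arm: Moves the arm, as the interface text tells. Its arguments: {"type":"object","properties":{"moves":{"type":"array","items":{"type":"object","properties":{"delta_rot":{"type":"array","items":{"type":"number"}},"dp":{"type":"array","items":{"type":"number"}},"jaw":{"type":"number"}}}},"force":{"type":"number"}},"required":["moves"]}

```bash
mkdir -p pics; cat > h.py <<'E'
import numpy as np, cv2
from station import readout, imaging, workorder, env
def ray(cam,uv,P=None):
    P=P or imaging.camera_params(cam); K=np.array(P["mtx"],float)
    d=np.array([(uv[0]-K[0,2])/K[0,0],(uv[1]-K[1,2])/K[1,1]]); s=d.copy()
    for _ in range(20): s=d/(1+P["k1"]*(s@s))
    R=cv2.Rodrigues(np.array(P["rvec"],float))[0]; t=np.array(P["tvec"],float).ravel()
    return -R.T@t, R.T@np.r_[s,1]
def at_z(cam,uv,z,P=None):
    o,d=ray(cam,uv,P); return o+d*(z-o[2])/d[2]
def proj(cam,X,P=None):
    P=P or imaging.camera_params(cam); K=np.array(P["mtx"],float)
    R=cv2.Rodrigues(np.array(P["rvec"],float))[0]; c=R@np.array(X)+np.array(P["tvec"],float).ravel()
    s=c[:2]/c[2]; s=s*(1+P["k1"]*(s@s)); return K[:2,:2]@s+K[:2,2]
E
python3 - <<'E'
from h import *
for c in ("top","scene"):
    im=imaging.camera(c); cv2.imwrite(f"pics/{c}0.png",im)
    for n in ("fryer","cover","tab","measure","puck"):
        for r in imaging.spot_in(c,n)[:3]: print(c,n,r["p"],np.round(r["rect"]))
print(env.hold_point_z, readout.sense()["ee_pos"],readout.sense()["tcp_rot"],readout.sense()["clock"])
for c in("top","scene","wrist"): print(ray(c,(320,240)))
E
```

```text
top cover 0.97 [373. 205. 404. 236.]
top cover 0.89 [369. 148. 408. 190.]
top cover 0.85 [304. 200. 344. 228.]
top tab 0.82 [287. 209. 300. 230.]
top measure 0.52 [295. 169. 311. 190.]
top measure 0.43 [285. 211. 304. 226.]
top puck 0.78 [238. 253. 262. 274.]
scene fryer 0.91 [251. 206. 440. 374.]
scene cover 0.91 [236. 241. 264. 263.]
scene cover 0.74 [283. 225. 331. 260.]
scene cover 0.63 [190. 268. 229. 302.]
scene tab 0.61 [317. 244. 342. 269.]
scene measure 0.79 [284. 255. 303. 282.]
scene puck 0.58 [381. 244. 406. 266.]
0.0187 [0.17012909 0.62736625 0.22261643] [[-9.65163613e-01  2.61647082e-01  6.97542048e-05]
 [ 2.61647088e-01  9.65163606e-01  1.20093616e-04]
 [-3.59020758e-05  1.34160973e-04 -9.99999990e-01]] 0.6
(array([0.4194551 , 0.01902388, 1.236561  ]), array([ 0.1156878 , -0.0078869 , -0.99344586]))
(array([1.22647446, 0.60949971, 1.10896863]), array([-0.50274418, -0.44902803, -0.73882269]))
(array([0.10080683, 0.64627986, 0.38488017]), array([ 0.25300457, -0.07218097, -0.96477852]))
```

View pics/top0.png

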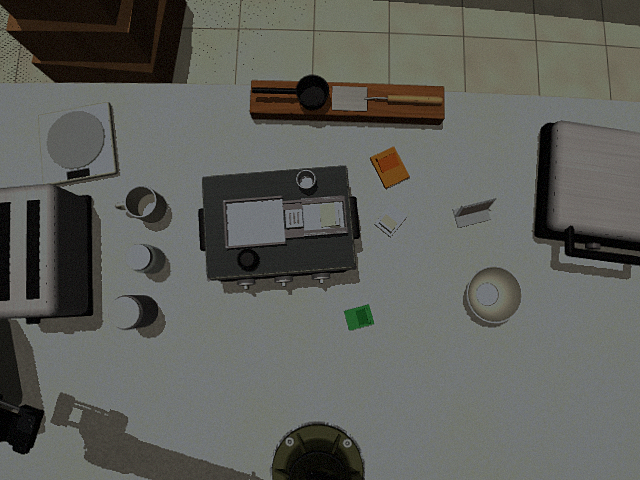

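View pics/scene0.png

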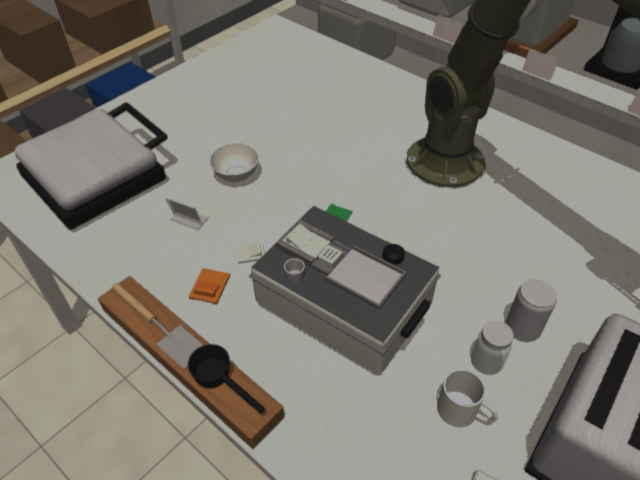

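The top view shows the fryer with its knobs toward the robot. From right to left lie the seat and cover (~325,215), the tab (~293,218) and the bright tray (~255,222). The lid corners are about (203,177), (346,166), (357,270) and (208,280). The puck is at (248,260) and the measuring cup at (306,180).

```bash
python3 - <<'E'
from h import *
im=cv2.imread("pics/top0.png")
c=[at_z("top",p,.14)[:2] for p in ((203,177),(346,166),(357,270),(208,280))]
c=np.array(c);print(c)
L=np.array([[.12,.17],[.12,-.17],[-.12,-.17],[-.12,.17]])
m=c.mean(0);a=c-m;th=np.arctan2((L[:,0]*a[:,1]-L[:,1]*a[:,0]).sum(),(L*a).sum())
R=np.array([[np.cos(th),-np.sin(th)],[np.sin(th),np.cos(th)]]);print(m,th, a@R-L)
for r,z in (((304,200,344,228),.156),): print((at_z("top",((r[0]+r[2])/2,(r[1]+r[3])/2),z)[:2]-m)@R)
f=lambda x,y:R@[x,y]+m
for x,y,z in((0,-.105,.156),(0,-.139,.172),(0,-.039,.157),(0,.0495,.143),(.12,.17,.14),(-.12,.17,.14),(.12,-.17,.14),(-.12,-.17,.14)): print(x,y,f(x,y),proj("top",[*f(x,y),z]))
cv2.imwrite("pics/t1.png",cv2.resize(im[150:300,190:370],None,fx=4,fy=4,interpolation=cv2.INTER_CUBIC))
E
```

```text
[[ 0.68495471  0.28442979]
 [ 0.72079276 -0.04460912]
 [ 0.48204817 -0.07457334]
 [ 0.44907094  0.25856764]]
[0.58421664 0.10595374] 0.10810166851195532 [[-0.00059397 -0.00343452]
 [-0.00046554  0.00558065]
 [-0.00104938  0.00154979]
 [ 0.00210888 -0.00369592]]
[ 0.00874009 -0.10428925]
0 -0.105 [0.59554523 0.00156666] [324.62798416 217.81699403]
0 -0.139 [ 0.59921353 -0.03223487] [340.13638989 215.48606041]
0 -0.039 [0.5884244 0.0671814] [295.18771344 219.99164234]
0 0.0495 [0.57887603 0.1551648 ] [256.42793963 223.94360285]
0.12 0.17 [0.68517466 0.28790835] [201.51401265 176.86781399]
-0.12 0.17 [0.44657561 0.26201445] [206.41389985 281.06241221]
0.12 -0.17 [ 0.72185768 -0.05010697] [348.38919031 165.62844617]
-0.12 -0.17 [ 0.48325863 -0.07600087] [357.64691404 269.47880509]
```

View pics/t1.png

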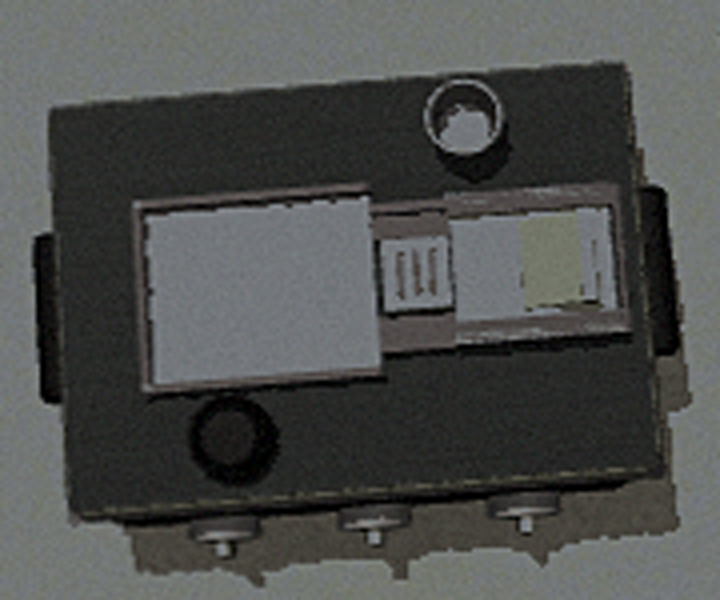

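Request:
step_arm(
  moves=[
    {"dp": [-27.5, -21.5, -6], "jaw": -0.77},
    {"dp": [-27.5, -21.5, -6], "jaw": -0.77},
    {"dp": [-27.5, -21.5, -6], "jaw": -0.77},
    {"dp": [-27.5, -21.5, -6], "jaw": -0.77},
    {"dp": [-27.5, -21.5, -6], "jaw": -0.77},
    {"dp": [-27.5, -21.5, -6], "jaw": -0.77},
    {"dp": [-27.5, -21.5, -6], "jaw": -0.77},
    {"dp": [-27.5, -21.5, -6], "jaw": -0.77},
    {"dp": [-27.5, -21.5, -6], "jaw": -0.77},
    {"dp": [-27.5, -21.5, -6], "jaw": -0.77},
  ],
)

```text
invalid input at $.moves[0]: expected keys delta_rot, dp, jaw
```

Request:
step_arm(
  moves=[
    {"dp": [-27.5, -21.5, 0], "jaw": -0.77},
    {"dp": [-27.5, -21.5, 0], "jaw": -0.77},
    {"dp": [-27.5, -21.5, 0], "jaw": -0.77},
    {"dp": [-27.5, -21.5, 0], "jaw": -0.77},
    {"dp": [-27.5, -21.5, 0], "jaw": -0.77},
    {"dp": [-27.5, -21.5, 0], "jaw": -0.77},
    {"dp": [-27.5, -21.5, 0], "jaw": -0.77},
    {"dp": [-27.5, -21.5, 0], "jaw": -0.77},
    {"dp": [-27.5, -21.5, 0], "jaw": -0.77},
    {"dp": [-27.5, -21.5, 0], "jaw": -0.77},
  ],
)

```text
invalid input at $.moves[0]: expected keys delta_rot, dp, jaw
```

Request:
step_arm(
  moves=[
    {"delta_rot": [0, 0, 6.86], "dp": [0, 0, 0], "jaw": -0.77},
    {"delta_rot": [0, 0, 6.86], "dp": [0, 0, 0], "jaw": -0.77},
    {"delta_rot": [0, 0, 6.86], "dp": [0, 0, 0], "jaw": -0.77},
    {"delta_rot": [0, 0, 6.86], "dp": [0, 0, 0], "jaw": -0.77},
    {"delta_rot": [0, 0, 6.86], "dp": [0, 0, 0], "jaw": -0.77},
    {"delta_rot": [0, 0, 6.86], "dp": [0, 0, 0], "jaw": -0.77},
    {"delta_rot": [0, 0, 6.86], "dp": [0, 0, 0], "jaw": -0.77},
    {"delta_rot": [0, 0, 6.86], "dp": [0, 0, 0], "jaw": -0.77},
    {"delta_rot": [0, 0, 6.86], "dp": [0, 0, 0], "jaw": -0.77},
    {"delta_rot": [0, 0, 6.86], "dp": [0, 0, 0], "jaw": -0.77},
    {"dp": [0, 0, 0], "jaw": -0.77},
    {"dp": [0, 0, 0], "jaw": -0.77},
  ],
)

```text
invalid input at $.moves[10]: expected keys delta_rot, dp, jaw
```

```bash
python3 - <<'E'
from h import *
s=readout.sense();print(s["ee_pos"],s["tcp_rot"],s["opening"],s["force"],s["clock"])
P=imaging.camera_params("wrist");im=imaging.camera("wrist");cv2.imwrite("pics/w1.png",im)
import json;json.dump({k:np.array(v).tolist() for k,v in P.items()},open("w1.json","w"))
m=np.array([.58421664,.10595374]);th=.1081;R=np.array([[np.cos(th),-np.sin(th)],[np.sin(th),np.cos(th)]])
for n in("tab","cover"):
    for r in imaging.spot_in("wrist",n)[:3]:
        b=r["rect"]; g=at_z("wrist",((b[0]+b[2])/2,(b[1]+b[3])/2),.157)[:2]; print(n,r["p"],np.round(b),(g-m)@R)
for x,y,z in((.02,-.058,.157),(.02,-.02,.157),(-.02,-.02,.157),(-.02,-.058,.157),(.025,-.139,.172),(-.025,-.139,.172)):print(x,y,proj("wrist",[*(R@[x,y]+m),z]).round(1))
E
```

```text
[0.17012909 0.62736625 0.22261643] [[-9.65163613e-01  2.61647082e-01  6.97542048e-05]
 [ 2.61647088e-01  9.65163606e-01  1.20093616e-04]
 [-3.59020758e-05  1.34160973e-04 -9.99999990e-01]] 0.08732562361488515 [-0.17986832 -0.05790311  0.69972949] 0.6
cover 0.35 [207. 366. 258. 381.] [-0.28908741  0.4621505 ]
0.02 -0.058 [-15.9 671.6]
0.02 -0.02 [  5.1 669.6]
-0.02 -0.02 [-15.1 652.4]
-0.02 -0.058 [-36.1 654.7]
0.025 -0.139 [-63.3 689.5]
-0.025 -0.139 [-89.2 668.8]
```

View pics/w1.png

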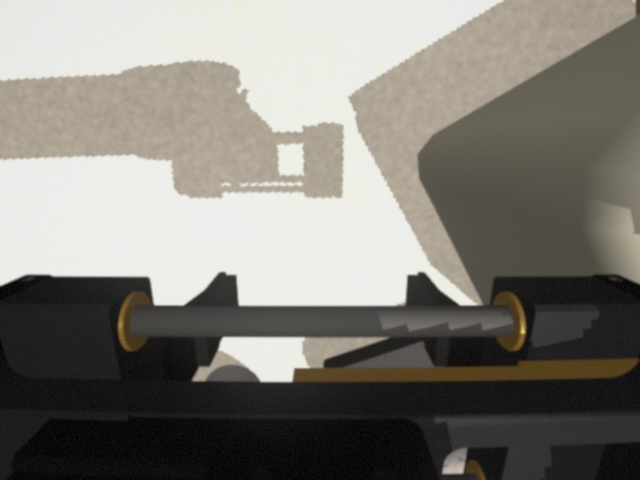

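Every row needs all three keys, and nothing has moved. The wrist view shows the fingers at the bottom and looks ahead along tool +x, so I'll stop a little on the -y side of the tab.

Request:
step_arm(
  moves=[
    {"delta_rot": [0, 0, 0], "dp": [-28.5, -24, -6], "jaw": -0.77},
    {"delta_rot": [0, 0, 0], "dp": [-28.5, -24, -6], "jaw": -0.77},
    {"delta_rot": [0, 0, 0], "dp": [-28.5, -24, -6], "jaw": -0.77},
    {"delta_rot": [0, 0, 0], "dp": [-28.5, -24, -6], "jaw": -0.77},
    {"delta_rot": [0, 0, 0], "dp": [-28.5, -24, -6], "jaw": -0.77},
    {"delta_rot": [0, 0, 0], "dp": [-28.5, -24, -6], "jaw": -0.77},
    {"delta_rot": [0, 0, 0], "dp": [-28.5, -24, -6], "jaw": -0.77},
    {"delta_rot": [0, 0, 0], "dp": [-28.5, -24, -6], "jaw": -0.77},
    {"delta_rot": [0, 0, 0], "dp": [-28.5, -24, -6], "jaw": -0.77},
    {"delta_rot": [0, 0, 0], "dp": [-28.5, -24, -6], "jaw": -0.77},
  ],
)

```text
clock: 1.58
ee_pos: [0.3832, 0.3195, 0.2832]
tcp_rot: [[-0.965, 0.262, 0.001], [0.262, 0.965, 0.001], [-0.0, 0.001, -1.0]]
force: [1.0, 0.3, 0.2]
opening: 0.0282
gripper_force: 0.0
```

Request:
step_arm(
  moves=[
    {"delta_rot": [0, 0, 0], "dp": [-28.5, -24, 0], "jaw": -0.77},
    {"delta_rot": [0, 0, 0], "dp": [-28.5, -24, 0], "jaw": -0.77},
    {"delta_rot": [0, 0, 0], "dp": [-28.5, -24, 0], "jaw": -0.77},
    {"delta_rot": [0, 0, 0], "dp": [-28.5, -24, 0], "jaw": -0.77},
    {"delta_rot": [0, 0, 0], "dp": [-28.5, -24, 0], "jaw": -0.77},
    {"delta_rot": [0, 0, 0], "dp": [-28.5, -24, 0], "jaw": -0.77},
    {"delta_rot": [0, 0, 0], "dp": [-28.5, -24, 0], "jaw": -0.77},
    {"delta_rot": [0, 0, 0], "dp": [-28.5, -24, 0], "jaw": -0.77},
    {"delta_rot": [0, 0, 0], "dp": [-28.5, -24, 0], "jaw": -0.77},
    {"delta_rot": [0, 0, 0], "dp": [-28.5, -24, 0], "jaw": -0.77},
  ],
)

```text
clock: 2.42
ee_pos: [0.5955, 0.0134, 0.2829]
tcp_rot: [[-0.965, 0.261, 0.001], [0.261, 0.965, 0.0], [-0.001, 0.001, -1.0]]
force: [0.5, 0.1, -0.1]
opening: 0.01
gripper_force: 0.0
```

Request:
step_arm(
  moves=[
    {"delta_rot": [0, 0, 6.86], "dp": [0, 0, 0], "jaw": -0.77},
    {"delta_rot": [0, 0, 6.86], "dp": [0, 0, 0], "jaw": -0.77},
    {"delta_rot": [0, 0, 6.86], "dp": [0, 0, 0], "jaw": -0.77},
    {"delta_rot": [0, 0, 6.86], "dp": [0, 0, 0], "jaw": -0.77},
    {"delta_rot": [0, 0, 6.86], "dp": [0, 0, 0], "jaw": -0.77},
    {"delta_rot": [0, 0, 6.86], "dp": [0, 0, 0], "jaw": -0.77},
    {"delta_rot": [0, 0, 6.86], "dp": [0, 0, 0], "jaw": -0.77},
    {"delta_rot": [0, 0, 6.86], "dp": [0, 0, 0], "jaw": -0.77},
    {"delta_rot": [0, 0, 6.86], "dp": [0, 0, 0], "jaw": -0.77},
    {"delta_rot": [0, 0, 6.86], "dp": [0, 0, 0], "jaw": -0.77},
    {"delta_rot": [0, 0, 0], "dp": [0, 0, 0], "jaw": -0.77},
    {"delta_rot": [0, 0, 0], "dp": [0, 0, 0], "jaw": -0.77},
  ],
)

```text
clock: 3.42
ee_pos: [0.5946, 0.0151, 0.2826]
tcp_rot: [[-0.112, 0.994, 0.0], [0.994, 0.112, 0.0], [0.0, 0.0, -1.0]]
force: [-0.2, 0.2, -0.2]
opening: 0.0102
gripper_force: 0.0
```

```bash
cat > look.py <<'E'
from h import *
import sys
s=readout.sense();print(s["ee_pos"],s["tcp_rot"],s["opening"],s["force"],s["clock"])
im=imaging.camera("wrist");cv2.imwrite(f"pics/{sys.argv[1]}.png",im)
m=np.array([.58421664,.10595374]);th=.1081;R=np.array([[np.cos(th),-np.sin(th)],[np.sin(th),np.cos(th)]])
print("tcp in fryer",(s["ee_pos"][:2]-m)@R)
for n in("tab","cover"):
    for r in imaging.spot_in("wrist",n)[:3]:
        b=r["rect"]; g=at_z("wrist",((b[0]+b[2])/2,(b[1]+b[3])/2),.157)[:2]; print(n,r["p"],np.round(b),(g-m)@R)
for x,y,z in((.02,-.058,.157),(.02,-.02,.157),(-.02,-.02,.157),(-.02,-.058,.157),(.025,-.139,.172),(-.025,-.139,.172),(.05,.114,.143),(-.05,.114,.143),(-.05,-.015,.143),(.05,-.015,.143)):print(x,y,proj("wrist",[*(R@[x,y]+m),z]).round(1))
E
python3 look.py w2
```

```text
[0.59463801 0.01505691 0.28263974] [[-1.12013627e-01  9.93706659e-01  1.49949421e-04]
 [ 9.93706663e-01  1.12013605e-01  1.45388299e-04]
 [ 1.27676946e-04  1.65291210e-04 -9.99999978e-01]] 0.010239177130680942 [-0.1507001   0.22087141 -0.15522291] 3.4167
tcp in fryer [ 0.00055372 -0.09149061]
tab 0.79 [303. 143. 353. 193.] [ 0.00577366 -0.03575769]
cover 0.85 [310. 335. 331. 359.] [ 0.00025937 -0.2048068 ]
cover 0.8 [295. 191. 362. 291.] [ 0.00688809 -0.0985698 ]
cover 0.79 [129. 238. 179. 290.] [-0.15034605 -0.12048325]
0.02 -0.058 [344.4 194.7]
0.02 -0.02 [345.3 148.5]
-0.02 -0.02 [296.5 148.3]
-0.02 -0.058 [297.2 194.6]
0.025 -0.139 [349.3 290.4]
-0.025 -0.139 [291.7 290.3]
0.05 0.114 [385.9 -28.8]
-0.05 0.114 [256.6 -29.2]
-0.05 -0.015 [262.5 142.3]
0.05 -0.015 [379.2 142.6]
```

View pics/w2.png

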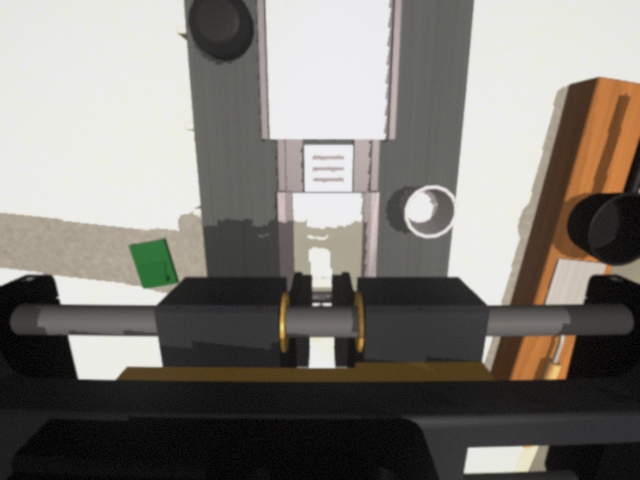

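Seen close up, the tab is at rect (303..353, 143..193) and the rails are aligned with the image columns. That puts the tab 55 mm along tool x and 5 mm along tool y.

Request:
step_arm(
  moves=[
    {"delta_rot": [0, 0, 0], "dp": [18, 2, 0], "jaw": -0.77},
    {"delta_rot": [0, 0, 0], "dp": [18, 2, 0], "jaw": -0.77},
    {"delta_rot": [0, 0, 0], "dp": [19, 1, 0], "jaw": -0.77},
    {"delta_rot": [0, 0, 0], "dp": [0, 0, 28], "jaw": -0.77},
    {"delta_rot": [0, 0, 0], "dp": [0, 0, 28], "jaw": -0.77},
    {"delta_rot": [0, 0, 0], "dp": [0, 0, 28], "jaw": -0.77},
    {"delta_rot": [0, 0, 0], "dp": [0, 0, 20], "jaw": -0.77},
    {"delta_rot": [0, 0, 0], "dp": [0, 0, 14], "jaw": -0.77},
    {"delta_rot": [0, 0, 0], "dp": [0, 0, 0], "jaw": -0.77},
    {"delta_rot": [0, 0, 0], "dp": [0, 0, 0], "jaw": -0.77},
  ],
)

```text
clock: 4.4
ee_pos: [0.5933, 0.0701, 0.1642]
tcp_rot: [[-0.109, 0.994, -0.001], [0.994, 0.109, -0.0], [-0.0, -0.001, -1.0]]
force: [0.8, 0.0, 1.3]
opening: 0.0101
gripper_force: 0.0
```

Request:
step_arm(
  moves=[
    {"delta_rot": [0, 0, 0], "dp": [0, 0, 2.5], "jaw": -0.77},
    {"delta_rot": [0, 0, 0], "dp": [0, 0, 2.5], "jaw": -0.77},
    {"delta_rot": [0, 0, 0], "dp": [0, 0, 2], "jaw": -0.77},
    {"delta_rot": [0, 0, 0], "dp": [0, 0, 2], "jaw": -0.77},
    {"delta_rot": [0, 0, 0], "dp": [0, 0, 2], "jaw": -0.77},
    {"delta_rot": [0, 0, 0], "dp": [0, 0, 2], "jaw": -0.77},
    {"delta_rot": [0, 0, 0], "dp": [0, 0, 0], "jaw": -0.77},
  ],
)

```text
clock: 4.98
ee_pos: [0.5942, 0.0702, 0.1521]
tcp_rot: [[-0.109, 0.994, 0.001], [0.994, 0.109, 0.0], [0.0, 0.001, -1.0]]
force: [1.1, 0.5, 3.1]
opening: 0.01
gripper_force: 1.5
```

Request:
step_arm(
  moves=[
    {"delta_rot": [0, 0, 0], "dp": [0, 0, 2], "jaw": -0.77},
    {"delta_rot": [0, 0, 0], "dp": [0, 0, 2], "jaw": -0.77},
    {"delta_rot": [0, 0, 0], "dp": [0, 0, 1.5], "jaw": -0.77},
    {"delta_rot": [0, 0, 0], "dp": [0, 0, 0], "jaw": -0.77},
    {"delta_rot": [0, 0, 0], "dp": [0, 0, 0], "jaw": -0.77},
  ],
)

```text
clock: 5.4
ee_pos: [0.5943, 0.0702, 0.1473]
tcp_rot: [[-0.108, 0.994, 0.001], [0.994, 0.108, 0.001], [0.001, 0.002, -1.0]]
force: [-1.6, 0.6, 7.9]
opening: 0.01
gripper_force: 4.2
```

Request:
step_arm(
  moves=[
    {"delta_rot": [0, 0, 0], "dp": [0, 0, 1], "jaw": -0.77},
    {"delta_rot": [0, 0, 0], "dp": [0, 0, 1], "jaw": -0.77},
    {"delta_rot": [0, 0, 0], "dp": [0, 0, 0], "jaw": -0.77},
    {"delta_rot": [0, 0, 0], "dp": [0, 0, 0], "jaw": -0.77},
  ],
)

```text
clock: 5.73
ee_pos: [0.5943, 0.0702, 0.1471]
tcp_rot: [[-0.109, 0.994, 0.002], [0.994, 0.109, 0.002], [0.001, 0.002, -1.0]]
force: [-5.6, -1.3, 17.8]
opening: 0.0101
gripper_force: 8.9
```

The tab is bottomed out at z = 0.147. Next I'll lift and go behind the rib.

Request:
step_arm(
  moves=[
    {"delta_rot": [0, 0, 0], "dp": [0, 0, -10], "jaw": -0.77},
    {"delta_rot": [0, 0, 0], "dp": [0, 0, -23], "jaw": -0.77},
    {"delta_rot": [0, 0, 0], "dp": [0, 0, -25], "jaw": -0.77},
    {"delta_rot": [0, 0, 0], "dp": [-24, 0, 0], "jaw": -0.77},
    {"delta_rot": [0, 0, 0], "dp": [-25, 0, 0], "jaw": -0.77},
    {"delta_rot": [0, 0, 0], "dp": [-25, 0, 0], "jaw": -0.77},
    {"delta_rot": [0, 0, 0], "dp": [-25, 0, 0], "jaw": -0.77},
    {"delta_rot": [0, 0, 0], "dp": [-25, 0, 0], "jaw": -0.77},
    {"delta_rot": [0, 0, 0], "dp": [0, 0, 0], "jaw": -0.77},
    {"delta_rot": [0, 0, 0], "dp": [0, 0, 0], "jaw": -0.77},
  ],
)

```text
clock: 6.57
ee_pos: [0.6067, -0.0553, 0.2016]
tcp_rot: [[-0.105, 0.995, -0.001], [0.995, 0.105, -0.001], [-0.001, -0.001, -1.0]]
force: [-0.2, 0.9, 1.2]
opening: 0.01
gripper_force: 0.0
```

```bash
python3 look.py w3
```

```text
[ 0.60666825 -0.05534511  0.20163124] [[-1.04595022e-01  9.94514639e-01 -7.16872670e-04]
 [ 9.94514714e-01  1.04594538e-01 -6.83467097e-04]
 [-6.04737068e-04 -7.84427675e-04 -9.99999509e-01]] 0.01002638545780382 [-0.18862646  0.93286026  1.15319668] 6.5667
tcp in fryer [ 0.00491809 -0.16277963]
tab 0.61 [289.  13. 358.  86.] [ 0.00655645 -0.03446623]
cover 0.91 [272.  86. 375. 239.] [ 0.00691403 -0.09536743]
cover 0.77 [ 75. 194. 141. 260.] [-0.12935939 -0.1348576 ]
cover 0.56 [311. 280. 330. 346.] [ 0.00493015 -0.19380543]
0.02 -0.058 [346.9  95.7]
0.02 -0.02 [348.2  21.9]
-0.02 -0.02 [274.7  21.8]
-0.02 -0.058 [276.6  95.6]
0.025 -0.139 [354.4 240.1]
-0.025 -0.139 [268.9 239.8]
0.05 0.114 [ 407.6 -243.2]
-0.05 0.114 [ 215.8 -242.9]
-0.05 -0.015 [226.3  21.3]
0.05 -0.015 [398.   21.5]
```

View pics/w3.png

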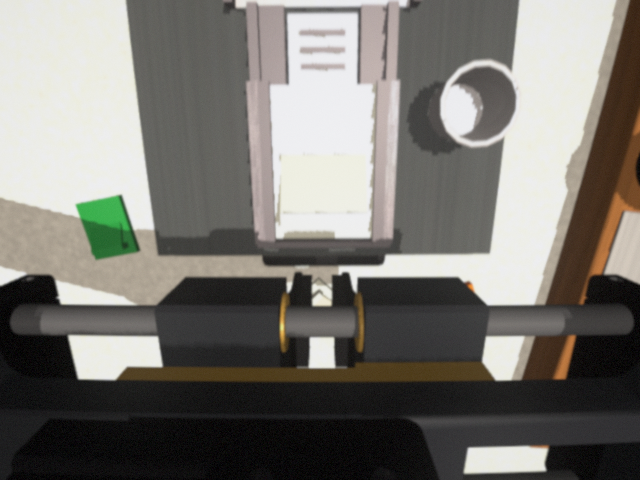

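```bash
python3 - <<'E'
from h import *
m=np.array([.58421664,.10595374]);th=.1081;R=np.array([[np.cos(th),-np.sin(th)],[np.sin(th),np.cos(th)]])
for p,z in(((322,213),.172),((322,153),.172),((322,153),.156),((322,213),.156),((322,239),.156),((322,239),.172),((322,245),.155),((322,253),.14),((322,82),.156)): print(p,z,(at_z("wrist",p,z)[:2]-m)@R)
print((at_z("top",(190+580/4,150+270/4),.172)[:2]-m)@R,(at_z("top",(190+597/4,150+270/4),.172)[:2]-m)@R)
im=cv2.imread("pics/w3.png");cv2.imwrite("pics/w3c.png",cv2.resize(im[60:290,220:420],None,fx=3,fy=3)[:600])
E
```

```text
(322, 213) 0.172 [ 0.00602616 -0.12299496]
(322, 153) 0.172 [ 0.00593323 -0.08960872]
(322, 153) 0.156 [ 0.00594764 -0.08982547]
(322, 213) 0.156 [ 0.00604832 -0.12599503]
(322, 239) 0.156 [ 0.00609503 -0.1426922 ]
(322, 239) 0.172 [ 0.00606928 -0.13840725]
(322, 245) 0.155 [ 0.00610777 -0.14693001]
(322, 253) 0.14 [ 0.00614881 -0.15696999]
(322, 82) 0.156 [ 0.00583929 -0.05057804]
[-0.00361545 -0.12732316] [-0.00433492 -0.13667091]
```

View pics/w3c.png

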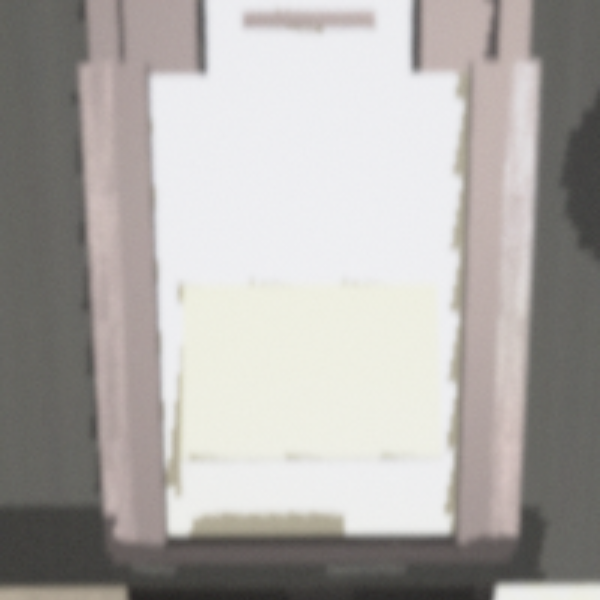

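The crop shows the rib centred at column ~323, with its back edge near row 231. The fingers have about 19 mm of clearance behind it. Now I'll descend and make the first part of the push.

Request:
step_arm(
  moves=[
    {"delta_rot": [0, 0, 0], "dp": [0, 2, 15], "jaw": -0.77},
    {"delta_rot": [0, 0, 0], "dp": [0, 0, 14], "jaw": -0.77},
    {"delta_rot": [0, 0, 0], "dp": [0, 0, 8], "jaw": -0.77},
    {"delta_rot": [0, 0, 0], "dp": [0, 0, 0], "jaw": -0.77},
    {"delta_rot": [0, 0, 0], "dp": [0, 0, 0], "jaw": -0.77},
  ],
)

```text
clock: 7.13
ee_pos: [0.6089, -0.052, 0.1648]
tcp_rot: [[-0.11, 0.994, -0.001], [0.994, 0.11, 0.0], [0.0, -0.001, -1.0]]
force: [0.1, -0.2, 0.4]
opening: 0.01
gripper_force: 0.0
```

Request:
step_arm(
  moves=[
    {"delta_rot": [0, 0, 0], "dp": [5, 0, 0], "jaw": -0.77},
    {"delta_rot": [0, 0, 0], "dp": [5, 0, 0], "jaw": -0.77},
    {"delta_rot": [0, 0, 0], "dp": [5, 0, 0], "jaw": -0.77},
    {"delta_rot": [0, 0, 0], "dp": [5, 0, 0], "jaw": -0.77},
    {"delta_rot": [0, 0, 0], "dp": [5, 0, 0], "jaw": -0.77},
    {"delta_rot": [0, 0, 0], "dp": [5, 0, 0], "jaw": -0.77},
    {"delta_rot": [0, 0, 0], "dp": [5, 0, 0], "jaw": -0.77},
    {"delta_rot": [0, 0, 0], "dp": [0, 0, 0], "jaw": -0.77},
  ],
)

```text
clock: 7.8
ee_pos: [0.6053, -0.0163, 0.165]
tcp_rot: [[-0.11, 0.994, -0.0], [0.994, 0.11, 0.001], [0.001, 0.0, -1.0]]
force: [0.8, 0.3, -0.5]
opening: 0.01
gripper_force: 0.0
```

```bash
python3 look.py w4
```

```text
[ 0.60525857 -0.01627501  0.16502476] [[-1.10309923e-01  9.93897232e-01 -1.10111077e-04]
 [ 9.93896657e-01  1.10309978e-01  1.06964773e-03]
 [ 1.07526627e-03  8.55372801e-06 -9.99999422e-01]] 0.010000716144247137 [ 0.82910963  0.32273944 -0.47542907] 7.8
tcp in fryer [ 0.0077319  -0.12378549]
tab 0.82 [277.  75. 358. 110.] [ 0.00563166 -0.02763432]
cover 0.9 [245. 108. 389. 286.] [ 0.00537439 -0.07729768]
cover 0.63 [311. 338. 332. 371.] [ 0.00750192 -0.16770634]
cover 0.55 [483. 354. 489. 368.] [ 0.10341313 -0.17246586]
0.02 -0.058 [347.  157.7]
0.02 -0.02 [348.5  73.6]
-0.02 -0.02 [261.9  73.7]
-0.02 -0.058 [265.  157.7]
0.025 -0.139 [355.7 322.6]
-0.025 -0.139 [257.3 322.5]
0.05 0.114 [ 419.4 -242.8]
-0.05 0.114 [ 189.7 -241.3]
-0.05 -0.015 [206.5  69.3]
0.05 -0.015 [406.6  69.1]
```

View pics/w4.png

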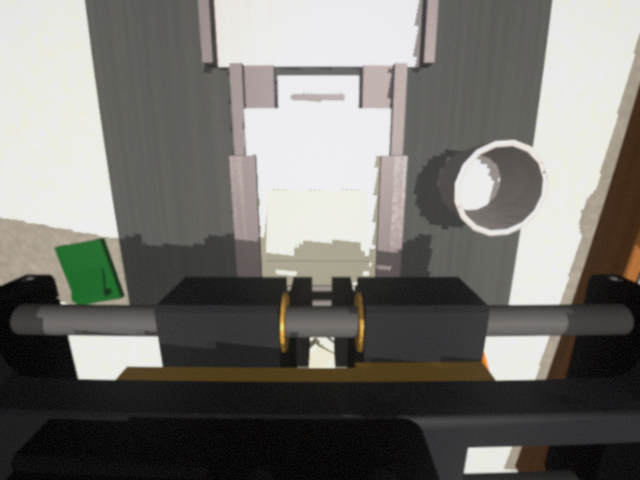

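The cover's leading edge (row ~108) is sliding over the pressed tab and the push is centred. Cover y is about -86 mm, so I need roughly 134 mm more.

Request:
step_arm(
  moves=[
    {"delta_rot": [0, 0, 0], "dp": [7, 0, 0], "jaw": -0.77},
    {"delta_rot": [0, 0, 0], "dp": [7, 0, 0], "jaw": -0.77},
    {"delta_rot": [0, 0, 0], "dp": [7, 0, 0], "jaw": -0.77},
    {"delta_rot": [0, 0, 0], "dp": [7, 0, 0], "jaw": -0.77},
    {"delta_rot": [0, 0, 0], "dp": [7, 0, 0], "jaw": -0.77},
    {"delta_rot": [0, 0, 0], "dp": [7, 0, 0], "jaw": -0.77},
    {"delta_rot": [0, 0, 0], "dp": [7, 0, 0], "jaw": -0.77},
    {"delta_rot": [0, 0, 0], "dp": [7, 0, 0], "jaw": -0.77},
    {"delta_rot": [0, 0, 0], "dp": [7, 0, 0], "jaw": -0.77},
    {"delta_rot": [0, 0, 0], "dp": [7, 0, 0], "jaw": -0.77},
  ],
)

```text
clock: 8.78
ee_pos: [0.5977, 0.0521, 0.1652]
tcp_rot: [[-0.109, 0.994, 0.0], [0.994, 0.109, 0.0], [-0.0, 0.0, -1.0]]
force: [1.5, -0.7, 1.3]
opening: 0.01
gripper_force: 0.4
```

Request:
step_arm(
  moves=[
    {"delta_rot": [0, 0, 0], "dp": [6, 0, 0.5], "jaw": -0.77},
    {"delta_rot": [0, 0, 0], "dp": [6, 0, 0.5], "jaw": -0.77},
    {"delta_rot": [0, 0, 0], "dp": [6, 0, 0.5], "jaw": -0.77},
    {"delta_rot": [0, 0, 0], "dp": [6, 0, 0.5], "jaw": -0.77},
    {"delta_rot": [0, 0, 0], "dp": [6, 0, 0], "jaw": -0.77},
    {"delta_rot": [0, 0, 0], "dp": [6, 0, 0], "jaw": -0.77},
    {"delta_rot": [0, 0, 0], "dp": [6, 0, 0], "jaw": -0.77},
    {"delta_rot": [0, 0, 0], "dp": [6, 0, 0], "jaw": -0.77},
    {"delta_rot": [0, 0, 0], "dp": [6, 0, 0], "jaw": -0.77},
    {"delta_rot": [0, 0, 0], "dp": [6, 0, 0], "jaw": -0.77},
    {"delta_rot": [0, 0, 0], "dp": [4, 0, 0], "jaw": -0.77},
    {"delta_rot": [0, 0, 0], "dp": [0, 0, 0], "jaw": -0.77},
  ],
)

```text
clock: 9.78
ee_pos: [0.5906, 0.1167, 0.1631]
tcp_rot: [[-0.11, 0.994, -0.0], [0.994, 0.11, 0.001], [0.001, -0.0, -1.0]]
force: [0.3, 1.3, 0.0]
opening: 0.0101
gripper_force: 0.0
```

```bash
python3 look.py w5
```

```text
[0.5905836  0.11669715 0.16305209] [[-1.10264295e-01  9.93902297e-01 -9.51051250e-05]
 [ 9.93902038e-01  1.10264335e-01  7.17459031e-04]
 [ 7.23570882e-04 -1.54150633e-05 -9.99999738e-01]] 0.010131766703014548 [0.27712278 1.30730093 0.02429575] 9.7833
tcp in fryer [0.0074889  0.00999377]
tab 0.58 [311. 335. 334. 370.] [ 0.00819596 -0.03118798]
cover 0.78 [246. 105. 390. 284.] [0.00584902 0.057854  ]
cover 0.62 [ 78. 354. 130. 380.] [-0.11961349 -0.04268426]
0.02 -0.058 [342.4 391.4]
0.02 -0.02 [343.6 334.3]
-0.02 -0.02 [271.8 334.2]
-0.02 -0.058 [274.5 391.3]
0.025 -0.139 [349.3 516. ]
-0.025 -0.139 [268.8 515.8]
0.05 0.114 [406.7  78.2]
-0.05 0.114 [205.7  78.4]
-0.05 -0.015 [224.4 314.1]
0.05 -0.015 [392.8 314.2]
```

View pics/w5.png

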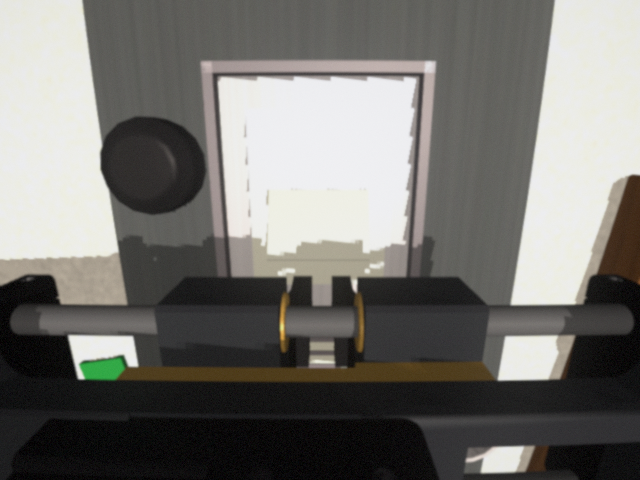

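The cover sits inside the tray with its leading edge at row ~105 and the fence at row ~76. That puts cover y at about 48 mm. I'll retreat, lift and check.

Request:
step_arm(
  moves=[
    {"delta_rot": [0, 0, 0], "dp": [-8, 0, 0], "jaw": -0.77},
    {"delta_rot": [0, 0, 0], "dp": [-12, 0, 0], "jaw": -0.77},
    {"delta_rot": [0, 0, 0], "dp": [0, 0, -25], "jaw": -0.77},
    {"delta_rot": [0, 0, 0], "dp": [0, 0, -30], "jaw": -0.77},
    {"delta_rot": [0, 0, 0], "dp": [-25, 0, -30], "jaw": -0.77},
    {"delta_rot": [0, 0, 0], "dp": [-30, 0, -20], "jaw": -0.77},
    {"delta_rot": [0, 0, 0], "dp": [-30, 0, -10], "jaw": -0.77},
    {"delta_rot": [0, 0, 0], "dp": [-30, 0, 0], "jaw": -0.77},
    {"delta_rot": [0, 0, 0], "dp": [0, 0, 0], "jaw": -0.77},
    {"delta_rot": [0, 0, 0], "dp": [0, 0, 0], "jaw": -0.77},
  ],
)

```text
clock: 10.77
ee_pos: [0.6052, -0.0239, 0.2785]
tcp_rot: [[-0.102, 0.995, 0.001], [0.995, 0.102, -0.001], [-0.001, 0.001, -1.0]]
force: [0.2, 0.4, 0.1]
opening: 0.0104
gripper_force: 0.0
```

```bash
python3 look.py w6
```

```text
[ 0.60515327 -0.02391116  0.27854961] [[-1.01508760e-01  9.94834323e-01  8.00861645e-04]
 [ 9.94834252e-01  1.01509403e-01 -8.07935407e-04]
 [-8.85056862e-04  7.14712074e-04 -9.99999353e-01]] 0.010426014874141321 [0.20921939 0.37286918 0.06784264] 10.7667
tcp in fryer [ 0.00680335 -0.13136571]
tab 0.57 [296.  93. 345. 145.] [ 0.00639307 -0.03254492]
cover 0.82 [311. 278. 328. 307.] [ 0.00618032 -0.18007115]
cover 0.75 [122. 212. 170. 267.] [-0.14521572 -0.13001863]
cover 0.72 [274.   0. 364.  62.] [0.00503991 0.03138455]
0.02 -0.058 [337.1 153.3]
0.02 -0.02 [337.7 103.4]
-0.02 -0.02 [286.5 103.4]
-0.02 -0.058 [287.6 153.2]
0.025 -0.139 [342.6 254.6]
-0.025 -0.139 [282.1 254.5]
0.05 0.114 [379.3 -83.6]
-0.05 0.114 [244.4 -83.4]
-0.05 -0.015 [251.5  99.2]
0.05 -0.015 [373.6  99.3]
```

View pics/w6.png

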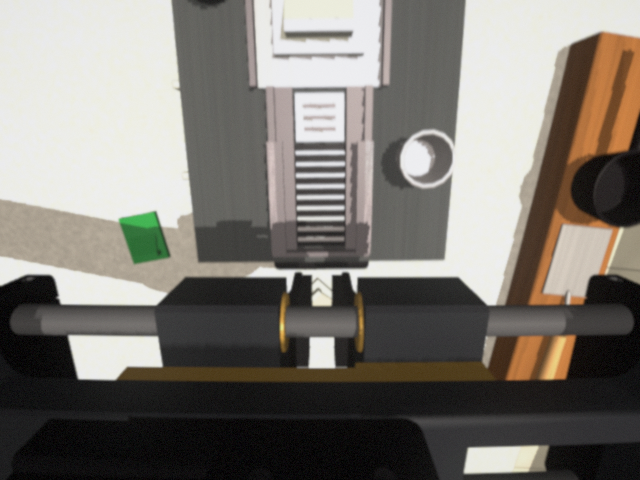

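The cover's rear edge (row ~54) is well past the tray's start (row ~88), and the cover lies straight and flat. The seat is empty and the tab is down.

```bash
python3 -c "
from h import *
print(workorder.close_job())"
```

```text
the job is handed in; nothing more can be done
None
```

I pressed the tab fully down and slid the cover into the rest tray, where it lies flat at about y = 50 mm. The arm touched no bystanders, and the job is handed in; no verdict was returned.

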